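Prop the slide-drying cabinet's door ajar on its stay

ROBOT

A 6-joint arm with a two-finger parallel gripper is mounted at the origin on the work surface. World frame = base frame: x ahead of the robot, y to its left, z up, the work surface at z = 0. Lengths are in m, angles in rad, forces in N, time in s.
With the tool pointing down it reaches from about 0.3 to 0.875 m from the base axis. Payload 6.4 kg.
Tool frame: the origin (TCP) lies midway between the tips of the shut fingers; the grasp point (between the pads) lies 19 mm behind it (ctrl.pinch_z is the distance from the TCP to the grasp point, in m); z points along the fingers, y is the line along which they close (so a half turn about z gives the same grasp; the last joint's range is limited). The gripper opens to 85 mm and grips with 20 to 120 N. Pads are 22 mm wide; open, the fingers measure 114 mm over their backs; the gripper's body (76 mm by 85 mm) begins 54 mm behind the grasp point. The pads swing forward as they close: fully open they stand 13 mm farther back than shut.
Start: joints at [-0.206, 0.181, 1.607, -0, 1.354, -0.206], TCP at [0.575, 0, 0.231] pointing down, gripper open.
Joint ranges: [-2.99, 2.99], [-0.89, 2.07], [0.3, 2.58], [-1.14, 4.28], [0, 2.63], [-3.12, 3.12]. Speed limits (rad/s): [2.57, 2.57, 3.01, 3.14, 3.14, 3.14].

INTERFACE

Orientations are given as a unit quaternion [w, x, y, z].
In Python, from bench import ctrl gives the robot as it stands.
- The arm moves only by the tool apply_moves, never from a script. Its argument "moves" is a list of rows, each an object with "jaw": the opening, from 0 (shut) to 1 (fully open); "offset": the shift along the tool's x, y, z in mm, a list of three; "rot": the turn, a rotation vector about the tool's x, y, z in degrees, a list of three. In form: [{"jaw": jaw, "offset": [dx, dy, dz], "rot": [ax, ay, az]}, ...]. A call has exactly 5 rows; each row shifts and turns the commanded pose from where the row before left it, along the tool's axes as they then stand; what a row does not reach is not made up. A row lasts 1/8 s, in which the tool goes at most 62.5 mm and 10.7 degrees, less where a joint would pass 70% of its speed; a pose out of reach is approached as far as the arm can. A call is refused whole if a number of a shift passes 62.5 or a number of a turn 10.7, either way. A call with a gripper value outside its range is refused whole. The fingers move at their own pace and stop on an object; the grip force is fixed at half the most. Time passes only in rows, so rows that do not move let the fingers close, or fill a call up. It gives the time, the measured TCP pose, the force, the opening and the grip force at its end, in the units of the state.
- ctrl.get_obs(): the state, without advancing time (a new reading comes with each control period).
- ctrl.camera(name): name is "scene" or "side" or "wrist"; returns (picture, depth): 384x512x3 uint8, red, green, blue; 384x512 float32, m along the optical axis (not along the pixel's ray), 0 where there is no reading.
- ctrl.camera_params(name): a dict with "K" (3x3 intrinsics, pixels), "cam_to_world" (4x4, takes a point from camera to world coordinates); the wrist camera has in their place "mount" (4x4, takes a point from camera to tool coordinates, whose origin is the TCP and whose axes are the flange's). Camera axes: x right, y down, z forward; pixel columns grow to the right and rows downward; lengths in m; the calibration is good to about 2 mm. A picture is of the moment at which its call begins: read the wrist's pose just before it. camera_params takes no time and is no camera call.
- ctrl.hand_in(): hands the job in; it is judged then, once.
Trained networks look in the newest picture that a camera, given by its name, has taken for a name from the list of things; names that differ only in an ending like _2 or _b are one class to them, and where a whole thing is asked for, a point or a joint stands for the part that bears it (a point fixed in the world has none). Each returns a list of dicts, best first, with "score" (0 to 1); they miss things now and then, are a little off and sometimes report something else, mostly with a low value. They report only what shows in the picture. A call takes as long as a camera call.
- ctrl.outline_of(camera, target): "region" (384x512 bool, what is visible of it) and "position" ([column, row] in pixels, amid what is visible of it).
The state is a dict: "time_s": time; "q": joint angles; "dq": joint speeds; "joint_efforts": joint torques, N m; "eef_pos": TCP position; "eef_rot": TCP orientation; "wrist_force": force on the tool from outside, world axes, zero at the start; "torque": the same for the moment, N m; "opening": opening from 0.0 (shut) to 1.0 (fully open); "grasp_force": force on a finger pad.
Only numpy, scipy, OpenCV 4.12 (cv2) and the standard library are available. Lean on these libraries where they do the work, as an engineer would, in place of code of your own. Each camera call takes 0.05 s, during which the arm holds its last target. There are 200 camera calls.

TASK

Prop the drying cabinet's glazed door open: swing its stay arm over by the black knob, push the door open with it, and drop the stay's fourth hole, counted from the door, over the peg on the cabinet's top, so that the stay lies fully down and holds the door when you let go. The peg can be clamped anywhere along its slot and is slim, so find it by feel, gently, without bearing hard on it. Leave everything standing around where it is.

Things in the scene. Friction and masses are not known exactly. Their poses are not given: they have to be found in the camera images.
- cabinet: white slide-drying cabinet, 270 deep (its x), 360 wide (its y), 200 tall, fixed to the bench; origin at the centre of its underside, z up. Its open front with the glazed door is its -x side, facing the robot more or less. The parts on its top can all be reached from above.
- hinge (a point): a point on the door's vertical hinge axis, level with the cabinet's top (143 in front of the cabinet's centre, 170 to its +y side); its axes are the cabinet's. The door is 260 wide and lower than the cabinet's top.
- door (a joint): door angle in rad: 0 shut (door along the cabinet's -y from the hinge), growing as its free edge swings out to the cabinet's -x (clockwise from above), stop at 1.1. A spring pulls it shut: 0.24 N m at 0 plus 0.6 N m per rad, so 3 to 4 N at the stay's pivot where it is to be held. Let go, it shuts. It starts shut.
- stay: stay arm: flat steel bar 24 wide, 5 thick, 0.2 kg. Origin on its pivot, mid-thickness; x along the bar to its tip (249), z up. Five holes of 10.5 diameter at x = 86, 118, 150, 182, 214. It swings freely about the pivot's vertical and its tip can be lifted (0 to 0.7 rad); it falls back to level, underside 6 above the cabinet's top. It starts so, swung to the peg's -y side.
- pivot (a point): the stay's pivot, on the door's top edge: 170 from the door's hinge axis, 8.5 above the cabinet's top. Moving the stay's tip moves the door through it: the knob's place seen from above fixes both bar and door.
- knob (a point): point to grip on the black upright knob near the stay's tip, 235 from the pivot along the bar: a cylinder of 16 diameter, 36 tall, 9 clear of the bar's top on a sprung stem; the point is on its axis, 12 below its top, 33 above the bar's top, 244 above the bench when the stay is level. Pressed down, the knob gives from 2 N on, 0.8 N per mm, up to 8 mm, then is solid; pulled up it is solid.
- hole4 (a point): centre of the fourth hole from the door (182 from the stay's pivot), on the bar's underside; moves with the stay. With this hole on the peg and the stay fully down, it is 6 above the cabinet's top; with the bar resting on the peg's top, 18.5 above.
- peg_plate: dark plate 66 x 36 x 3 fixed on the cabinet's top near its front; origin at the centre of its underside, x along its slot and the cabinet's x. A steel peg stands upright in the slot: 8 diameter, top 18.5 above the origin, flat top 6 across. It is clamped anywhere up to 13 either way along the plate's x axis; its place is not measured. Slim: it bends if borne on by over 22 N.
- slide_box: red and white slide box 82 x 34 x 26 standing on the cabinet's top; not part of the job; origin: centre of its underside.
- stain_jar: small capped jar, 38 across, 50 tall, standing on the cabinet's top; not part of the job; origin: centre of its underside.
- wash_bottle: white bottle, 68 across, 180 tall, on the bench; not part of the job; origin: centre of its underside.
- beaker: glass beaker, 76 across, 90 tall, on the bench; not part of the job; origin: centre of its underside.
- petri: clear dish, 90 across, 28 tall, on the bench; not part of the job; origin: centre of its underside.
- slide_carton: white and green carton 90 x 60 x 35, on the bench; not part of the job; origin: centre of its underside.
- spatula: spatula 180 long, lying on the bench; not part of the job; origin: centre of its underside.

How it is judged:
On the way, in this order (a step that is already met when the one before it is completed fails the run):
1. the door is pushed open by more than 0.2 rad (value of joint door above 0.2 rad), for 0.1 s.
2. the fourth hole is down over the peg (x of hole4 in the frame of peg_plate between -0.016 and 0.016 m and y of hole4 in the frame of peg_plate between -0.005 and 0.005 m and z of hole4 in the frame of peg_plate below 0.009 m), for 0.2 s.
At the end, for the whole second after the job is handed in: The stay's fourth hole is over the peg and fully down: the hole's centre within 16 mm of the plate's centre along the slot, within 5 mm across it, the bar's underside less than 9 mm above the plate's underside (6 when fully down); the door rests propped, open by more than 0.25 rad and still (all of step 2 and velocity of joint door between -0.03 and 0.03 rad/s and value of joint door above 0.25 rad); the robot touches nothing.
It fails at once if the stay bears on the peg with more than 22 N (contact force between stay and peg_plate above 22 N).
It fails at once if something standing around is moved by more than 15 mm (distance of any of slide_box, stain_jar, wash_bottle, beaker, petri, slide_carton, spatula from where it was at the start of the episode above 0.015 m).
It also fails if it takes over 54 s, if anything falls off the work surface, if the arm or the gripper's body presses on something with over 40 N, if the wrist force passes 120 N, or if a joint passes its speed limit or range.

## Working session

There is one attempt and no reset: what is moved stays moved. The work goes in short steps, Python scripts to look and compute and a tool call to move; the robot and the scene stay as the last step left them, time stands still between calls to the robot, and variables do not carry over. Pictures are saved under pics/ and viewed, at most 10 in all, crops included, and the job is handed in when it is done.

Besides the shell and the picture viewer there is one more tool, called by a JSON object that holds its "op" and its "data". apply_moves: Moves the arm, as the interface text tells. Its arguments: {"type":"object","properties":{"moves":{"type":"array"}},"required":["moves"]}

```bash
ls; mkdir -p pics; cat > h.py <<'E'
import numpy as np, cv2
from bench import ctrl
from scipy.spatial.transform import Rotation as R
def pose():
    o=ctrl.get_obs(); q=np.array(o["eef_rot"]); return np.array(o["eef_pos"]), R.from_quat(q[[1,2,3,0]]), o
def c2w(cam):
    p=ctrl.camera_params(cam)
    if "cam_to_world" in p: return np.array(p["K"]),np.array(p["cam_to_world"])
    t,r,_=pose(); T=np.eye(4); T[:3,:3]=r.as_matrix(); T[:3,3]=t
    return np.array(p["K"]),T@np.array(p["mount"])
def cloud(cam,depth,T=None):
    K,T0=c2w(cam); T=T0 if T is None else T
    v,u=np.mgrid[:384,:512]; z=depth
    P=np.stack([(u-K[0,2])/K[0,0]*z,(v-K[1,2])/K[1,1]*z,z],-1)
    return P@T[:3,:3].T+T[:3,3]
def ray_at_z(cam,uv,z,T=None):
    K,T0=c2w(cam); T=T0 if T is None else T
    d=T[:3,:3]@np.array([(uv[0]-K[0,2])/K[0,0],(uv[1]-K[1,2])/K[1,1],1]); o=T[:3,3]
    return o+d*(z-o[2])/d[2]
def save(name,img): cv2.imwrite("pics/"+name,img[:,:,::-1])
E
python3 - <<'E'
from h import *
for cam in ["scene","side"]:
    im,d=ctrl.camera(cam); save(cam+"0.png",im); P=cloud(cam,d); np.savez(cam+"0.npz",im=im,P=P,d=d)
    for t in ["cabinet","stay","knob","peg_plate","slide_box","stain_jar","wash_bottle"]:
        for r in ctrl.outline_of(cam,t)[:2]:
            g=r["region"]&(d>0); 
            print(cam,t,round(r["score"],2),np.round(r["position"]),g.sum(),np.round(np.median(P[g],0),3) if g.any() else None, np.round(np.percentile(P[g],[2,98],axis=0),3).tolist() if g.any() else None)
a=cv2.hconcat([cv2.imread("pics/scene0.png"),cv2.imread("pics/side0.png")]); cv2.imwrite("pics/both0.png",cv2.resize(a,(800,300)))
E
```

```text
pics
scene cabinet 0.9 [242. 240.] 13227 [0.633 0.03  0.199] [[0.445, -0.153, 0.024], [0.715, 0.194, 0.21]]
scene stay 0.67 [202. 206.] 500 [ 0.575 -0.09   0.21 ] [[0.428, -0.131, 0.201], [0.631, 0.021, 0.254]]
scene stay 0.66 [244. 262.] 301 [0.688 0.068 0.247] [[0.668, 0.043, 0.2], [0.7, 0.084, 0.252]]
scene knob 0.52 [184. 215.] 67 [ 0.627 -0.122  0.246] [[0.614, -0.134, 0.207], [0.631, -0.117, 0.257]]
scene peg_plate 0.61 [261. 214.] 311 [0.54  0.061 0.202] [[0.506, 0.043, 0.198], [0.57, 0.079, 0.216]]
scene peg_plate 0.4 [403. 315.] 1098 [0.624 0.479 0.116] [[0.591, 0.456, 0.007], [0.643, 0.513, 0.18]]
scene stain_jar 0.58 [242. 258.] 280 [0.688 0.068 0.248] [[0.667, 0.051, 0.211], [0.7, 0.084, 0.252]]
scene wash_bottle 0.56 [404. 317.] 1131 [0.624 0.479 0.115] [[0.579, 0.456, 0.0], [0.643, 0.519, 0.18]]
side cabinet 0.61 [285. 200.] 10351 [ 0.519 -0.112  0.172] [[0.422, -0.169, 0.013], [0.703, 0.171, 0.21]]
side stay 0.91 [288. 181.] 532 [ 0.548 -0.077  0.21 ] [[0.424, -0.138, 0.199], [0.628, 0.012, 0.251]]
side knob 0.55 [318. 178.] 53 [ 0.618 -0.133  0.234] [[0.612, -0.138, 0.219], [0.628, -0.121, 0.254]]
side peg_plate 0.45 [261. 165.] 149 [0.531 0.056 0.202] [[0.502, 0.038, 0.197], [0.564, 0.094, 0.217]]
side peg_plate 0.32 [282. 179.] 504 [ 0.545 -0.075  0.21 ] [[0.424, -0.138, 0.204], [0.627, 0.013, 0.252]]
side slide_box 0.66 [240. 192.] 2360 [ 0.428 -0.003  0.139] [[0.419, -0.133, 0.025], [0.619, 0.171, 0.224]]
side slide_box 0.17 [253. 335.] 194 [ 0.273 -0.402  0.014] [[0.249, -0.444, -0.0], [0.317, -0.354, 0.022]]
side stain_jar 0.55 [302. 154.] 84 [0.677 0.048 0.225] [[0.666, 0.042, 0.202], [0.691, 0.054, 0.25]]
side wash_bottle 0.96 [233. 143.] 401 [0.599 0.468 0.107] [[0.574, 0.451, 0.048], [0.631, 0.494, 0.18]]
```

View pics/scene0.png

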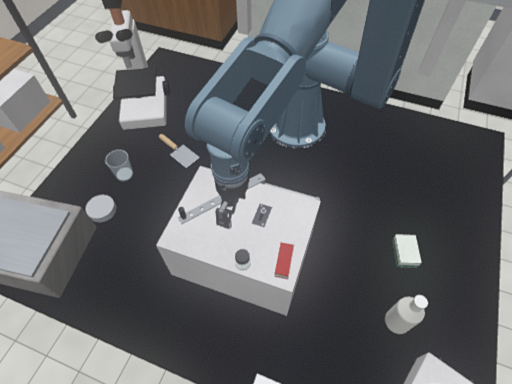

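View pics/side0.png

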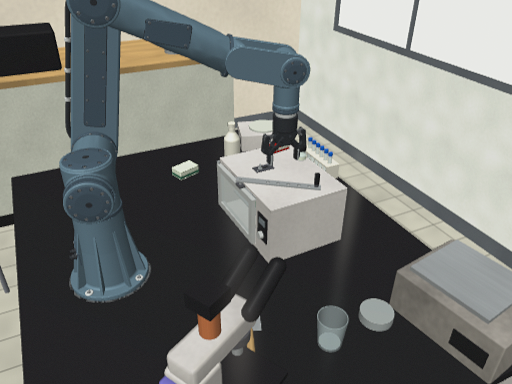

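The scene view has the robot at the top. The cabinet is at about (240,240), the knob at (183,214), the peg plate at (261,214), the jar at (242,258) and the slide box at (285,260). The side view shows the bar running from the door top to the knob at (318,178). Next I fit the cabinet top and raise the arm for a wrist view.

```bash
python3 - <<'E'
from h import *
for cam in ["scene","side"]:
    f=np.load(cam+"0.npz"); P=f["P"].reshape(-1,3); im=f["im"].reshape(-1,3).astype(int)
    m=(abs(P[:,2]-.2)<.006)&(P[:,0]>.35)&(P[:,0]<.85)&(abs(P[:,1])<.3)
    Q=P[m]; 
    g=np.zeros((500,600),np.uint8); ij=((Q[:,:2]-[.35,-.3])*1000).astype(int); g[ij[:,0],ij[:,1]]=255
    g=cv2.morphologyEx(g,cv2.MORPH_CLOSE,np.ones((9,9))); n,l,s,c=cv2.connectedComponentsWithStats(g); k=1+s[1:,4].argmax()
    pts=np.argwhere(l==k).astype(np.float32); r=cv2.minAreaRect(pts)
    print(cam,np.median(Q[:,2]),np.array(r[0])/1000+[.35,-.3],r[1:], )
E
python3 -c "
from h import *
t,r,o=pose();print(t,r.as_matrix().round(3),o['wrist_force'])
print(np.array(ctrl.camera_params('wrist')['mount']).round(3),ctrl.camera_params('wrist')['K'],ctrl.pinch_z)"
```

```text
scene 0.1994151638820924 [0.57313828 0.01629816] ((275.998291015625, 360.6087646484375), 1.6846843957901)
side 0.19961532975115026 [0.56523561 0.01310944] ((286.8106384277344, 365.5876159667969), 2.2906100749969482)
[5.75006844e-01 1.33299528e-05 2.31311769e-01] [[-0.  1.  0.]
 [ 1.  0. -0.]
 [-0.  0. -1.]] [ 0.23728221 -0.91786397  0.68565747]
[[ 0.001 -0.963 -0.27   0.068]
 [ 1.     0.001  0.001  0.001]
 [-0.    -0.27   0.963 -0.142]
 [ 0.     0.     0.     1.   ]] [[268.40452803   0.         255.3713743 ]
 [  0.         268.40452803 190.93934874]
 [  0.           0.           1.        ]] 0.0187
```

{"op": "apply_moves", "data": {"moves": [{"jaw": 1,"offset": [0,0,-40],"rot": [0,0,0]},{"jaw": 1,"offset": [0,0,-50],"rot": [0,0,0]},{"jaw": 1,"offset": [0,0,-50],"rot": [0,0,0]},{"jaw": 1,"offset": [0,0,0],"rot": [0,0,0]},{"jaw": 1,"offset": [0,0,0],"rot": [0,0,0]}]}}

```text
time_s: 1.42
eef_pos: [0.5748, 0.0001, 0.3707]
eef_rot: [-0.0, 0.707, 0.707, -0.0]
wrist_force: [-0.7, -0.7, -0.6]
opening: 0.999
grasp_force: 0.0
```

```bash
python3 - <<'E'
from h import *
K,T=c2w("wrist"); im,d=ctrl.camera("wrist"); save("w1.png",im); P=cloud("wrist",d,T); np.savez("w1.npz",im=im,P=P,d=d,T=T)
for t in ["cabinet","stay","knob","peg_plate","slide_box","stain_jar"]:
    for r in ctrl.outline_of("wrist",t)[:2]:
        g=r["region"]&(d>0)
        if g.any(): print(t,round(r["score"],2),np.round(r["position"]),g.sum(),np.round(np.median(P[g],0),3), np.round(np.percentile(P[g],[2,98],axis=0),3).tolist())
        if r["score"]>.5 and t in("stay","peg_plate","slide_box"):
            h=g&(abs(P[...,2]-np.median(P[g][:,2]))<.006); print(cv2.minAreaRect((P[h][:,:2]*1000).astype(np.float32)))
E
```

```text
cabinet 0.8 [247. 144.] 60673 [0.563 0.036 0.199] [[0.429, -0.151, 0.185], [0.701, 0.176, 0.21]]
stay 0.59 [213. 220.] 4410 [ 0.524 -0.054  0.21 ] [[0.425, -0.126, 0.199], [0.629, 0.02, 0.253]]
((527.7850341796875, -56.592918395996094), (25.289566040039062, 261.35858154296875), 54.001800537109375)
knob 0.75 [212. 218.] 4215 [ 0.523 -0.052  0.21 ] [[0.426, -0.126, 0.206], [0.628, 0.02, 0.253]]
knob 0.73 [294. 286.] 346 [ 0.622 -0.12   0.246] [[0.615, -0.132, 0.221], [0.629, -0.118, 0.255]]
peg_plate 0.61 [222. 123.] 1979 [0.536 0.061 0.202] [[0.504, 0.043, 0.2], [0.567, 0.078, 0.217]]
((535.428955078125, 60.32244110107422), (67.66474914550781, 37.98516845703125), 2.6389834880828857)
slide_box 0.95 [321.  19.] 3825 [0.638 0.154 0.225] [[0.601, 0.136, 0.201], [0.681, 0.171, 0.227]]
((641.6561279296875, 157.854248046875), (82.07294464111328, 34.635013580322266), 8.947418212890625)
stain_jar 0.95 [364. 116.] 1606 [0.675 0.066 0.249] [[0.663, 0.049, 0.207], [0.696, 0.082, 0.251]]
stain_jar 0.3 [294. 288.] 359 [ 0.622 -0.12   0.246] [[0.615, -0.132, 0.219], [0.629, -0.118, 0.255]]
```

View pics/w1.png

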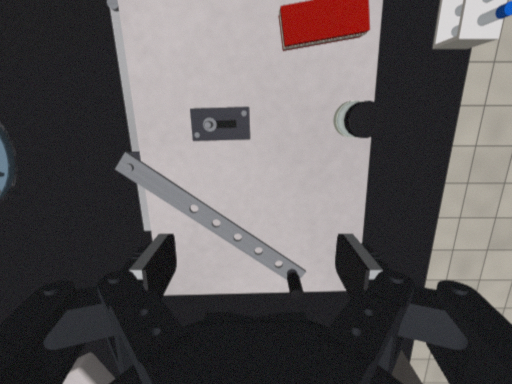

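The wrist view shows the plate at (220,124) with the peg near the front end of its slot at (210,125). The bar's holes run from (193,208) to (279,264), and the knob is at (294,283). The jar is at (365,119) and the box at (325,20). Now I fit these features accurately and compute the target.

```bash
python3 - <<'E'
from h import *
from scipy.optimize import brentq
f=np.load("w1.npz"); P=f["P"]; T=f["T"]; im=f["im"]; g=cv2.cvtColor(im,cv2.COLOR_RGB2GRAY)
# holes: bright blobs on the bar near seed pixels
hs=[]
for s in [(193,208),(216,222),(238,237),(258,250),(279,264)]:
    u,v=s; w=g[v-9:v+10,u-9:u+10].astype(float); ref=np.median(w); 
    b=(w>ref+35).astype(np.uint8); n,l,st,c=cv2.connectedComponentsWithStats(b)
    c_=[(np.hypot(*(c[i]-9)),i) for i in range(1,n) if st[i,4]>4]
    i=min(c_)[1]; hs.append(ray_at_z("wrist",c[i]+[u-9,v-9],.2085,T)[:2]); 
hs=np.array(hs); print("holes",hs.round(4).tolist(), np.linalg.norm(np.diff(hs,axis=0),axis=1).round(4))
x=np.array([86,118,150,182,214])/1000
A=np.polyfit(x,hs,1); print("dir",A[0],"pivot",A[1],"knob",A[1]+.235*A[0]/np.linalg.norm(A[0]))
# peg: raised points in plate
m=(P[...,2]>.209)&(P[...,0]>.49)&(P[...,0]<.58)&(P[...,1]>.03)&(P[...,1]<.09); print("peg pts",m.sum(),P[m].mean(0),np.argwhere(m).mean(0)[::-1],P[m].min(0),P[m].max(0))
# plate corners
pl=np.where(((g<90)&(P[...,2]>.195)&(P[...,0]>.49)&(P[...,0]<.58)&(P[...,1]>.03)&(P[...,1]<.09)),255,0).astype(np.uint8)
q=np.argwhere(cv2.morphologyEx(pl,cv2.MORPH_CLOSE,np.ones((5,5))))[:,::-1]
W=np.array([ray_at_z("wrist",p,.203,T)[:2] for p in q])*1000; print("plate",cv2.minAreaRect(W.astype(np.float32)))
# cabinet edges
top=(abs(P[...,2]-.2)<.004)
for lab,rng in (("front",range(10,285,5)),):
    E=[]
    for v in rng:
        c=np.where(top[v])[0]
        c=c[(c>100)]
        if len(c): E.append((P[v,c[0]],P[v,c[-1]]))
    E=np.array(E); 
    for k in (0,1):
        e=E[:,k]; a=np.polyfit(e[:,1],e[:,0],1); r=e[:,0]-np.polyval(a,e[:,1]); ok=abs(r-np.median(r))<.004; a=np.polyfit(e[ok,1],e[ok,0],1); print("edge x=",a, ok.sum())
c=cv2.resize(im[95:155,180:260],None,fx=8,fy=8,interpolation=cv2.INTER_CUBIC); save("w1c.png",c)
E
```

```text
holes [[0.5021, -0.0377], [0.5278, -0.0562], [0.5535, -0.0748], [0.579, -0.0932], [0.605, -0.1116]] [0.0317 0.0317 0.0315 0.0318]
dir [ 0.80356622 -0.57749192] pivot [0.43295685 0.0119466 ] knob [ 0.62378848 -0.12519671]
peg pts 821 [0.57260629 0.06791649 0.49485955] [262.61266748 192.51766139] [0.52075971 0.05665935 0.20901573] [0.57568108 0.06843638 0.51287511]Traceback (most recent call last):
  File "<stdin>", line 19, in <module>
  File "h.py", line 17, in ray_at_z
    K,T0=c2w(cam); T=T0 if T is None else T
         ~~~^^^^^
  File "h.py", line 9, in c2w
    t,r,_=pose(); T=np.eye(4); T[:3,:3]=r.as_matrix(); T[:3,3]=t
          ~~~~^^
  File "h.py", line 5, in pose
    o=ctrl.get_obs(); q=np.array(o["eef_rot"]); return np.array(o["eef_pos"]), R.from_quat(q[[1,2,3,0]]), o
ValueError: time passes only in moves, steps and waits
```

```bash
python3 - <<'E'
s=open("h.py").read()
s=s.replace('K,T0=c2w(cam); T=T0 if T is None else T','K,T=c2w(cam) if T is None else (np.array(ctrl.camera_params(cam)["K"]),T)')
open("h.py","w").write(s)
E
python3 - <<'E'
from h import *
f=np.load("w1.npz"); P=f["P"]; T=f["T"]; im=f["im"]; g=cv2.cvtColor(im,cv2.COLOR_RGB2GRAY)
box=(P[...,0]>.49)&(P[...,0]<.58)&(P[...,1]>.03)&(P[...,1]<.09)&(P[...,2]<.23)
m=(P[...,2]>.209)&box; print("peg pts",m.sum(),P[m].mean(0),np.argwhere(m).mean(0)[::-1],P[m].min(0),P[m].max(0))
pl=np.where((g<90)&(P[...,2]>.195)&box,255,0).astype(np.uint8)
q=np.argwhere(cv2.morphologyEx(pl,cv2.MORPH_CLOSE,np.ones((5,5))))[:,::-1]
W=np.array([ray_at_z("wrist",p,.203,T)[:2] for p in q])*1000; print("plate",cv2.minAreaRect(W.astype(np.float32)))
top=(abs(P[...,2]-.2)<.004); E=[]
for v in range(10,285,5):
    c=np.where(top[v])[0]; c=c[c>100]
    if len(c): E.append((P[v,c[0]],P[v,c[-1]]))
E=np.array(E)
for k in (0,1):
    e=E[:,k]; a=np.polyfit(e[:,1],e[:,0],1)
    for _ in range(3):
        r=e[:,0]-np.polyval(a,e[:,1]); ok=abs(r-np.median(r))<.004; a=np.polyfit(e[ok,1],e[ok,0],1)
    print("edge x=",a, ok.sum())
save("w1c.png",cv2.resize(im[95:155,180:260],None,fx=8,fy=8,interpolation=cv2.INTER_CUBIC))
E
```

```text
peg pts 50 [0.52519292 0.05989988 0.21705965] [208.22 123.94] [0.52075971 0.05665935 0.20901573] [0.52852558 0.06296907 0.2187358 ]
plate ((536.0543823242188, 59.77436065673828), (64.13377380371094, 34.058231353759766), 1.6518962383270264)
edge x= [-0.07450374  0.44702406] 28
edge x= [-0.02788908  0.70922079] 40
```

View pics/w1c.png

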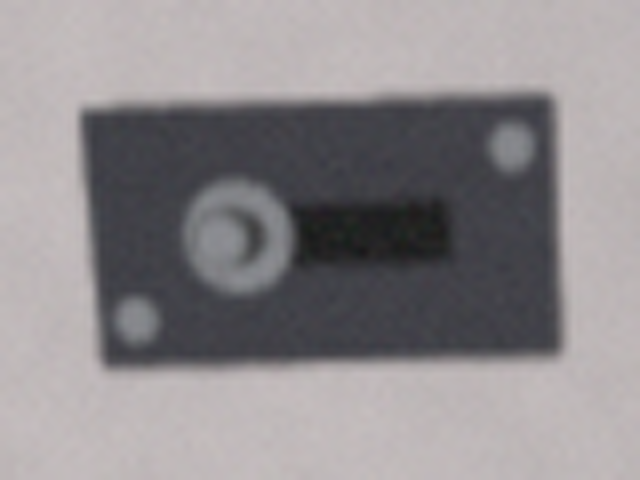

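```bash
cat > kin.py <<'E'
import numpy as np
from scipy.optimize import brentq
th=np.radians(1.65); Rt=np.array([[np.cos(th),-np.sin(th)],[np.sin(th),np.cos(th)]])
P0=np.array([.433,.012]); H=P0+Rt@[0,.17]
piv=lambda f: H+.17*Rt@np.array([-np.sin(f),-np.cos(f)])
def sol(peg,r=.182):
    f=brentq(lambda f:np.linalg.norm(piv(f)-peg)-r,0.,1.1); p=piv(f); u=(peg-p)/np.linalg.norm(peg-p)
    return f,p,u,p+.235*u
def state(k):  # door angle, bar dir from knob xy
    f=brentq(lambda f:np.linalg.norm(piv(f)-k)-.235,-.2,1.1); u=(k-piv(f))/.235
    return f,np.degrees(np.arctan2(u[1],u[0])),piv(f)+.182*u
E
python3 - <<'E'
from kin import *
peg=np.array([.525,.0596])
f,p,u,k=sol(peg); print(f,p,np.degrees(np.arctan2(u[1],u[0])),k)
for r in(.150,.214): print(r,[np.round(x,3) for x in sol(peg,r)] if r>.12 else 0)
jar=np.array([.677,.066]); print("jar",k-jar, np.linalg.norm(k-jar))
for a in np.linspace(0,1,9):
    # door & bar-angle interpolation
    F=f*a; B=np.radians(-35.7+a*(np.degrees(np.arctan2(u[1],u[0]))+35.7)); q=piv(F)+.235*np.array([np.cos(B),np.sin(B)]); print(round(a,2),q.round(4),round(F,3),round(np.degrees(B),1))
E
```

```text
0.5405793414914701 [0.34485073 0.03371102] 8.177899341451635 [0.57746105 0.0671391 ]
0.15 [np.float64(0.311), array([0.381, 0.019]), array([0.962, 0.273]), array([0.607, 0.083])]
0.214 [np.float64(0.789), array([0.311, 0.059]), array([1.   , 0.004]), array([0.546, 0.06 ])]
jar [-0.09953895  0.0011391 ] 0.09954546536988634
0.0 [ 0.6238 -0.1251] 0.0 -35.7
0.12 [ 0.6246 -0.1062] 0.068 -30.2
0.25 [ 0.6235 -0.0854] 0.135 -24.7
0.38 [ 0.6206 -0.063 ] 0.203 -19.2
0.5 [ 0.6157 -0.039 ] 0.27 -13.8
0.62 [ 0.6089 -0.0138] 0.338 -8.3
0.75 [0.6003 0.0124] 0.405 -2.8
0.88 [0.5898 0.0395] 0.473 2.7
1.0 [0.5775 0.0671] 0.541 8.2
```

```bash
cat > plan.py <<'E'
import numpy as np, json, sys
from scipy.spatial.transform import Rotation as R
from kin import *
PZ=.0187
def tool_rot(B,t=0.):   # bar yaw deg, lift tilt rad: tool x toward the pivot, y across, z down
    b=np.radians(B); Rb=R.from_euler("z",b)*R.from_euler("y",-t)
    return Rb*R.from_matrix(np.array([[-1,0,0],[0,1,0],[0,0,-1.]]).T)
def knob_pose(pv,B,t=0.,up=0.,off=(0,0)):
    b=np.radians(B); Rb=R.from_euler("z",b)*R.from_euler("y",-t)
    g=np.array([pv[0],pv[1],.2085])+Rb.apply([.235,0,.0355])+[off[0],off[1],up]
    q=tool_rot(B,t); return g+q.apply([0,0,PZ]), q
def rows(p,q,goals,jaw):
    "incremental rows through goals, each (pos,rot,nrows); rounded with error carried"
    out=[]
    for gp,gq,n in goals:
        for i in range(n):
            k=n-i
            dq=(q.inv()*gq).as_rotvec()/k; d=q.inv().apply(gp-p)*1000/k
            d=np.round(d,1); a=np.round(np.degrees(dq),1)
            out.append((jaw,d.tolist(),a.tolist()))
            p=p+q.apply(d/1000); q=q*R.from_rotvec(np.radians(a))
    while len(out)%5: out.append((jaw,[0,0,0],[0,0,0]))
    for i,r in enumerate(out):
        print(json.dumps({"jaw":r[0],"offset":[x+0. for x in r[1]],"rot":[x+0. for x in r[2]]}),end=", " if i%5<4 else "\n")
    print("end",p.round(4)); return p,q
E
python3 - <<'E'
from h import *; from plan import *
p,q,o=pose()
gp,gq=knob_pose(P0,-35.7); print(gp)
p,q=rows(p,q,[(gp+[0,0,.07],gq,8),(gp,gq,7)],.6)
np.save("cmd.npy",np.r_[p,q.as_quat()])
E
```

```text
[ 0.62383963 -0.12513218  0.2253    ]
{"jaw": 0.6, "offset": [-15.7, 6.1, 9.4], "rot": [0.0, 0.0, -6.8]}, {"jaw": 0.6, "offset": [-16.3, 4.3, 9.4], "rot": [0.0, 0.0, -6.8]}, {"jaw": 0.6, "offset": [-16.6, 2.3, 9.4], "rot": [0.0, 0.0, -6.8]}, {"jaw": 0.6, "offset": [-16.8, 0.3, 9.4], "rot": [0.0, 0.0, -6.8]}, {"jaw": 0.6, "offset": [-16.7, -1.7, 9.3], "rot": [0.0, 0.0, -6.8]}
{"jaw": 0.6, "offset": [-16.4, -3.6, 9.4], "rot": [0.0, 0.0, -6.8]}, {"jaw": 0.6, "offset": [-15.9, -5.6, 9.3], "rot": [0.0, 0.0, -6.8]}, {"jaw": 0.6, "offset": [-15.1, -7.4, 9.4], "rot": [0.0, -0.1, -6.7]}, {"jaw": 0.6, "offset": [0.0, 0.0, 10.0], "rot": [0.0, 0.0, 0.0]}, {"jaw": 0.6, "offset": [0.0, 0.0, 10.0], "rot": [0.0, 0.0, 0.0]}
{"jaw": 0.6, "offset": [0.0, 0.0, 10.0], "rot": [0.0, 0.0, 0.0]}, {"jaw": 0.6, "offset": [0.0, 0.0, 10.0], "rot": [0.0, 0.0, 0.0]}, {"jaw": 0.6, "offset": [0.0, 0.0, 10.0], "rot": [0.0, 0.0, 0.0]}, {"jaw": 0.6, "offset": [0.0, 0.0, 10.0], "rot": [0.0, 0.0, 0.0]}, {"jaw": 0.6, "offset": [0.0, 0.0, 10.0], "rot": [0.0, 0.0, 0.0]}
end [ 0.6238 -0.1252  0.2253]
```

{"op": "apply_moves", "data": {"moves": [{"jaw": 0.6,"offset": [-15.7,6.1,9.4],"rot": [0,0,-6.8]},{"jaw": 0.6,"offset": [-16.3,4.3,9.4],"rot": [0,0,-6.8]},{"jaw": 0.6,"offset": [-16.6,2.3,9.4],"rot": [0,0,-6.8]},{"jaw": 0.6,"offset": [-16.8,0.3,9.4],"rot": [0,0,-6.8]},{"jaw": 0.6,"offset": [-16.7,-1.7,9.3],"rot": [0,0,-6.8]}]}}

```text
time_s: 2.4
eef_pos: [0.6058, -0.0787, 0.3237]
eef_rot: [-0.0, 0.468, 0.884, -0.0]
wrist_force: [0.4, -0.1, 0.2]
opening: 0.601
grasp_force: 0.0
```

{"op": "apply_moves", "data": {"moves": [{"jaw": 0.6,"offset": [-16.4,-3.6,9.4],"rot": [0,0,-6.8]},{"jaw": 0.6,"offset": [-15.9,-5.6,9.3],"rot": [0,0,-6.8]},{"jaw": 0.6,"offset": [-15.1,-7.4,9.4],"rot": [0,0,-6.7]},{"jaw": 0.6,"offset": [0,0,0],"rot": [0,0,0]},{"jaw": 0.6,"offset": [0,0,0],"rot": [0,0,0]}]}}

```text
time_s: 3.02
eef_pos: [0.6241, -0.1247, 0.2964]
eef_rot: [-0.0, 0.308, 0.952, 0.0]
wrist_force: [-0.3, 0.4, -0.1]
opening: 0.602
grasp_force: 0.0
```

```bash
python3 - <<'E'
from h import *
K,T=c2w("wrist"); im,d=ctrl.camera("wrist"); save("w2.png",im); P=cloud("wrist",d,T); np.savez("w2.npz",im=im,P=P,T=T)
r=ctrl.outline_of("wrist","knob")
for x in r[:2]:
    g=x["region"]&(d>0); h=g&(P[...,2]>.252)&(P[...,2]<.26); print(x["score"],x["position"],P[h].mean(0),P[h].min(0),P[h].max(0),h.sum())
m=(abs(P[...,2]-.2185)<.003)&(np.hypot(P[...,0]-.525,P[...,1]-.06)<.012); print("peg",m.sum(),P[m].mean(0) if m.any() else 0)
t,q,o=pose(); print(t)
E
```

```text
0.88 [251.0, 205.6] [ 0.62181177 -0.12548962  0.253938  ] [ 0.614367   -0.13281375  0.2521895 ] [ 0.62973439 -0.11849304  0.25639271] 319
peg 0 0
[ 0.62427498 -0.12452672  0.29693045]
```

View pics/w2.png

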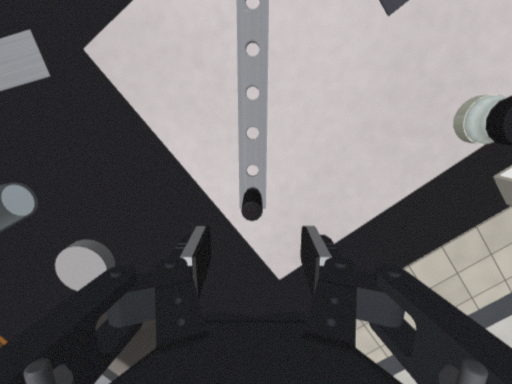

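The wrist view shows the knob at (252,205), centred between the fingers at about columns 200 and 313, and the bar aligned with the tool. I'll descend and close.

{"op": "apply_moves", "data": {"moves": [{"jaw": 0.6,"offset": [0,0,20],"rot": [0,0,0]},{"jaw": 0.6,"offset": [0.5,0,20],"rot": [0,0,0]},{"jaw": 0.6,"offset": [0.5,0,20],"rot": [0,0,0]},{"jaw": 0.6,"offset": [0,0,10],"rot": [0,0,0]},{"jaw": 0.6,"offset": [0,0,0],"rot": [0,0,0]}]}}

```text
time_s: 3.75
eef_pos: [0.6228, -0.1244, 0.2248]
eef_rot: [-0.001, 0.307, 0.952, 0.0]
wrist_force: [-0.3, 0.2, 0.6]
opening: 0.6
grasp_force: 0.0
```

{"op": "apply_moves", "data": {"moves": [{"jaw": 0,"offset": [0,0,0],"rot": [0,0,0]},{"jaw": 0,"offset": [0,0,0],"rot": [0,0,0]},{"jaw": 0,"offset": [0,0,0],"rot": [0,0,0]},{"jaw": 0,"offset": [0,0,0],"rot": [0,0,0]},{"jaw": 0,"offset": [0,0,0],"rot": [0,0,0]}]}}

```text
time_s: 4.38
eef_pos: [0.6238, -0.1249, 0.2267]
eef_rot: [0.001, 0.307, 0.952, -0.0]
wrist_force: [1.6, 0.3, 1.1]
opening: 0.164
grasp_force: 58.5
```

```bash
python3 - <<'E'
from h import *; from plan import *
p,q,o=pose(); print(p,q.as_matrix().round(3),o["wrist_force"],o["torque"],o["opening"],o["grasp_force"])
B0=-35.7
# lift by tilt then swing
# 1 lift to tilt .16, door 0 ; then interpolate
off=np.array([-.0008,0.0])  # actual grip vs model
def goal(F,B,t,n):
    a,b=knob_pose(piv(F),B,t); return a,b,n
L=[goal(0,B0,.07,2),goal(0,B0,.15,3)]
f,pv,u,k=sol(np.array([.525,.0596])); Bt=np.degrees(np.arctan2(u[1],u[0]))
for s in np.linspace(0,1,11)[1:]: L.append(goal(f*s,B0+(Bt-B0)*s,.15,2))
p0,_=knob_pose(P0,B0); d=p-p0; print("grip off",d)
dl=np.array([[np.cos(np.radians(B0)),np.sin(np.radians(B0))],[-np.sin(np.radians(B0)),np.cos(np.radians(B0))]])@d[:2]; print("along,across",dl,"dz",d[2])
p,q=rows(p,q,[(a+[0,0,d[2]],b,n) for a,b,n in L],0)
E
```

```text
[ 0.62376806 -0.12485637  0.22670479] [[-0.812  0.584  0.001]
 [ 0.584  0.812 -0.001]
 [-0.001  0.    -1.   ]] [1.63920352 0.32865071 1.09239564] [-0.21871401 -0.26268368 -0.05597777] 0.1639924916012179 58.450255393981934
grip off [-7.15669526e-05  2.75809743e-04  1.40478943e-03]
along,across [-0.00021906  0.00018222] dz 0.0014047894301394137
{"jaw": 0, "offset": [0.8, -0.1, -8.2], "rot": [0.0, -2.0, 0.0]}, {"jaw": 0, "offset": [0.4, -0.1, -8.2], "rot": [0.0, -1.9, 0.0]}, {"jaw": 0, "offset": [0.7, 0.0, -6.2], "rot": [0.0, -1.5, 0.0]}, {"jaw": 0, "offset": [0.6, 0.0, -6.3], "rot": [0.0, -1.6, 0.0]}, {"jaw": 0, "offset": [0.3, 0.0, -6.3], "rot": [0.0, -1.5, 0.0]}
{"jaw": 0, "offset": [4.0, 6.1, -0.6], "rot": [-0.3, 0.0, -2.2]}, {"jaw": 0, "offset": [3.8, 6.3, -0.6], "rot": [-0.3, 0.0, -2.1]}, {"jaw": 0, "offset": [4.4, 6.6, -0.6], "rot": [-0.3, 0.0, -2.2]}, {"jaw": 0, "offset": [4.0, 6.8, -0.6], "rot": [-0.4, 0.0, -2.2]}, {"jaw": 0, "offset": [4.6, 7.1, -0.7], "rot": [-0.3, 0.0, -2.2]}
{"jaw": 0, "offset": [4.3, 7.4, -0.7], "rot": [-0.4, 0.0, -2.1]}, {"jaw": 0, "offset": [4.8, 7.7, -0
[... 219 characters left out ...]
0, -2.1]}
{"jaw": 0, "offset": [4.9, 8.9, -0.7], "rot": [-0.3, 0.0, -2.2]}, {"jaw": 0, "offset": [4.5, 9.2, -0.7], "rot": [-0.3, 0.0, -2.1]}, {"jaw": 0, "offset": [4.8, 9.5, -0.7], "rot": [-0.3, 0.0, -2.2]}, {"jaw": 0, "offset": [4.5, 9.7, -0.7], "rot": [-0.4, 0.0, -2.2]}, {"jaw": 0, "offset": [4.7, 10.1, -0.7], "rot": [-0.3, 0.0, -2.2]}
{"jaw": 0, "offset": [4.3, 10.3, -0.6], "rot": [-0.3, 0.0, -2.1]}, {"jaw": 0, "offset": [4.5, 10.7, -0.7], "rot": [-0.3, 0.0, -2.2]}, {"jaw": 0, "offset": [4.0, 10.8, -0.6], "rot": [-0.4, 0.0, -2.2]}, {"jaw": 0, "offset": [4.2, 11.2, -0.6], "rot": [-0.3, 0.0, -2.1]}, {"jaw": 0, "offset": [3.8, 11.3, -0.6], "rot": [-0.3, 0.0, -2.2]}
end [0.5724 0.0664 0.2616]
```

{"op": "apply_moves", "data": {"moves": [{"jaw": 0,"offset": [0.8,0,-8],"rot": [0,-2,0]},{"jaw": 0,"offset": [0.4,0,-8],"rot": [0,-1.9,0]},{"jaw": 0,"offset": [0.7,0,-6],"rot": [0,-1.5,0]},{"jaw": 0,"offset": [0.6,0,-6],"rot": [0,-1.6,0]},{"jaw": 0,"offset": [0.3,0,-6],"rot": [0,-1.5,0]}]}}

```text
time_s: 5.0
eef_pos: [0.6193, -0.1216, 0.2606]
eef_rot: [0.071, 0.306, 0.949, -0.023]
wrist_force: [1.2, -1.0, -0.2]
opening: 0.168
grasp_force: 58.5
```

{"op": "apply_moves", "data": {"moves": [{"jaw": 0,"offset": [4.0,6.1,-0.6],"rot": [-0.3,0,-2.2]},{"jaw": 0,"offset": [3.8,6.3,-0.6],"rot": [-0.3,0,-2.1]},{"jaw": 0,"offset": [4.4,6.6,-0.6],"rot": [-0.3,0,-2.2]},{"jaw": 0,"offset": [4.0,6.8,-0.6],"rot": [-0.4,0,-2.2]},{"jaw": 0,"offset": [4.6,7.1,-0.7],"rot": [-0.3,0,-2.2]}]}}

```text
time_s: 5.62
eef_pos: [0.6186, -0.0822, 0.2598]
eef_rot: [0.072, 0.212, 0.975, -0.016]
wrist_force: [2.2, -0.8, -0.2]
opening: 0.164
grasp_force: 58.6
```

{"op": "apply_moves", "data": {"moves": [{"jaw": 0,"offset": [4.3,7.4,-0.7],"rot": [-0.4,0,-2.1]},{"jaw": 0,"offset": [4.8,7.7,-0.7],"rot": [-0.3,0,-2.2]},{"jaw": 0,"offset": [4.4,7.9,-0.7],"rot": [-0.3,0,-2.2]},{"jaw": 0,"offset": [4.9,8.3,-0.7],"rot": [-0.3,0,-2.2]},{"jaw": 0,"offset": [4.5,8.5,-0.7],"rot": [-0.4,0,-2.1]}]}}

```text
time_s: 6.25
eef_pos: [0.6105, -0.0368, 0.2602]
eef_rot: [0.074, 0.118, 0.99, -0.008]
wrist_force: [2.9, 0.2, -1.3]
opening: 0.168
grasp_force: 58.5
```

Going well: the door is opening, and the spring force along +x is growing.

{"op": "apply_moves", "data": {"moves": [{"jaw": 0,"offset": [4.9,8.9,-0.7],"rot": [-0.3,0,-2.2]},{"jaw": 0,"offset": [4.5,9.2,-0.7],"rot": [-0.3,0,-2.1]},{"jaw": 0,"offset": [4.8,9.5,-0.7],"rot": [-0.3,0,-2.2]},{"jaw": 0,"offset": [4.5,9.7,-0.7],"rot": [-0.4,0,-2.2]},{"jaw": 0,"offset": [4.7,10.1,-0.7],"rot": [-0.3,0,-2.2]}]}}

```text
time_s: 6.88
eef_pos: [0.5947, 0.0138, 0.2602]
eef_rot: [0.074, 0.023, 0.997, -0.001]
wrist_force: [3.6, -0.3, -0.4]
opening: 0.165
grasp_force: 58.6
```

{"op": "apply_moves", "data": {"moves": [{"jaw": 0,"offset": [4.3,10.3,-0.6],"rot": [-0.3,0,-2.1]},{"jaw": 0,"offset": [4.5,10.7,-0.7],"rot": [-0.3,0,-2.2]},{"jaw": 0,"offset": [4.0,10.8,-0.6],"rot": [-0.4,0,-2.2]},{"jaw": 0,"offset": [4.2,11.2,-0.6],"rot": [-0.3,0,-2.1]},{"jaw": 0,"offset": [3.8,11.3,-0.6],"rot": [-0.3,0,-2.2]}]}}

```text
time_s: 7.5
eef_pos: [0.572, 0.0675, 0.2603]
eef_rot: [0.074, -0.072, 0.995, 0.006]
wrist_force: [5.6, 0.6, 0.3]
opening: 0.162
grasp_force: 58.6
```

{"op": "apply_moves", "data": {"moves": [{"jaw": 0,"offset": [0,0,0],"rot": [0,0,0]},{"jaw": 0,"offset": [0,0,0],"rot": [0,0,0]},{"jaw": 0,"offset": [0,0,0],"rot": [0,0,0]},{"jaw": 0,"offset": [0,0,0],"rot": [0,0,0]},{"jaw": 0,"offset": [0,0,0],"rot": [0,0,0]}]}}

```text
time_s: 8.12
eef_pos: [0.5724, 0.0665, 0.2602]
eef_rot: [0.074, -0.071, 0.995, 0.005]
wrist_force: [3.8, 0.2, -0.0]
opening: 0.167
grasp_force: 58.6
```

```bash
python3 - <<'E'
from h import *; from plan import *
p,q,o=pose(); K,T=c2w("wrist") if 0 else (None,None)
M=np.eye(4); M[:3,:3]=q.as_matrix(); M[:3,3]=p; T=M@np.array(ctrl.camera_params("wrist")["mount"])
im,d=ctrl.camera("wrist"); save("w3.png",im); np.savez("w3.npz",im=im,P=cloud("wrist",d,T),d=d,T=T,p=p,q=q.as_quat())
print(p,q.as_matrix().round(3),o["wrist_force"],o["torque"])
f,pv,u,k=sol(np.array([.525,.0596])); Bt=np.degrees(np.arctan2(u[1],u[0])); g,gq=knob_pose(pv,Bt,.15); print("goal",g,"err mm",(p-g)*1000,"rot err",np.degrees((q.inv()*gq).as_rotvec()))
E
```

```text
[0.57235011 0.06654257 0.2601666 ] [[-0.979 -0.142  0.147]
 [-0.14   0.99   0.021]
 [-0.148  0.    -0.989]] [ 3.81966081  0.24568639 -0.0075782 ] [ 0.14297983 -0.60583772 -0.05139809]
goal [0.57236406 0.06640662 0.26022932] err mm [-0.01394602  0.13595515 -0.06271701] rot err [ 0.01036503 -0.07824954 -0.01573403]
```

View pics/w3.png

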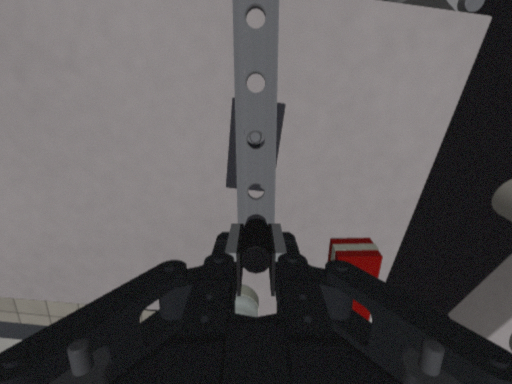

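The wrist view shows hole 5 at (256,190) and hole 4 at (256,138), with the peg top visible through hole 4. The plate lies behind the bar. I'll measure where the peg is relative to the bar from this view.

```bash
python3 - <<'E'
from h import *; from plan import *
f=np.load("w3.npz"); im=f["im"]; P=f["P"]; T=f["T"]; p=f["p"]; q=R.from_quat(f["q"])
save("w3c.png",cv2.resize(im[60:220,216:296],None,fx=7,fy=3.5 if 0 else 3.7,interpolation=cv2.INTER_CUBIC) if 0 else cv2.resize(im[112:164,224:290],None,fx=11,fy=11,interpolation=cv2.INTER_CUBIC))
# tilted-bar predicted hole positions from grip (bar frame), projected to pixels
B,t=8.18,.15; Rb=R.from_euler("z",np.radians(B))*R.from_euler("y",-t)
g=p-q.apply([0,0,PZ]); pv=g-Rb.apply([.235,0,.0355]); print("pivot est",pv)
K=np.array(ctrl.camera_params("wrist")["K"]); Ti=np.linalg.inv(T)
def proj(X): c=Ti[:3,:3]@X+Ti[:3,3]; return (K@c/c[2])[:2]
for x in (.118,.15,.182,.214): print(x,"top",proj(pv+Rb.apply([x,0,.0025])).round(1),"bot",proj(pv+Rb.apply([x,0,-.0025])).round(1))
print("peg top pred",proj(np.array([.525,.0596,.2185])),"pegbase",proj(np.array([.525,.0596,.203])))
m=np.zeros(P.shape[:2],bool); m[128:148,246:267]=1; print(P[m][:,2].min(), np.round(P[132:146:2,256],4).tolist())
E
```

```text
pivot est [0.34486344 0.03383898 0.20844108]
0.118 top [255.8  15.7] bot [255.8  19.1]
0.15 top [255.7  82.7] bot [255.7  83.8]
0.182 top [255.7 142.2] bot [255.7 141.4]
0.214 top [255.7 195.5] bot [255.6 193.2]
peg top pred [255.42293296 138.43170068] pegbase [255.39760821 133.27663547]
0.20093395963560717 [[0.5212, 0.0594, 0.2168], [0.5222, 0.0596, 0.218], [0.5233, 0.0597, 0.2188], [0.525, 0.06, 0.2173], [0.526, 0.0601, 0.2182], [0.5277, 0.0604, 0.2165], [0.5327, 0.0611, 0.2023]]
```

View pics/w3c.png

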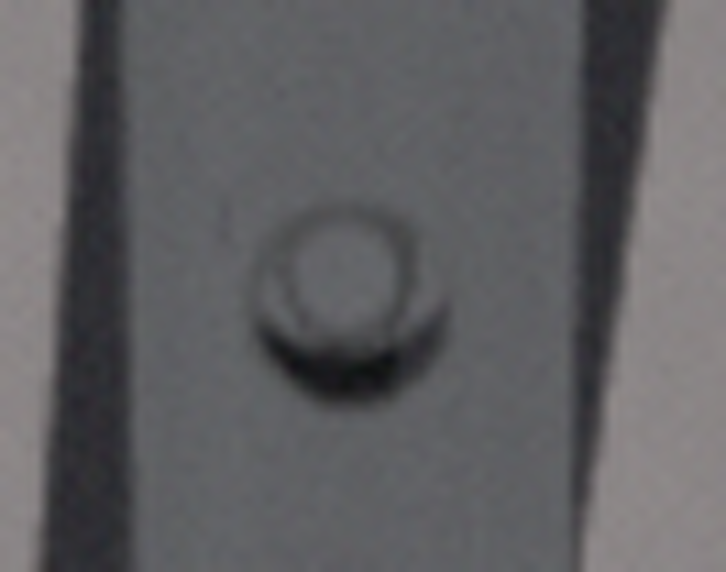

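The peg top at (255,136.5) sits about 3 px from hole 4's centre, where the model predicted about 3.6 px, so aim is good to about 1 mm. Lowering with the tilt, pausing at half depth.

```bash
python3 - <<'E'
from h import *; from plan import *
p,q,o=pose()
f,pv,u,k=sol(np.array([.525,.0596])); B=np.degrees(np.arctan2(u[1],u[0]))
L=[(*knob_pose(pv,B,t),n) for t,n in ((.08,5),(.045,4))]
p1,q1=rows(p,q,L,0); 
print(knob_pose(pv,B,.045)[0],knob_pose(pv,B,0)[0]);np.save("cmd.npy",np.r_[p1,q1.as_quat()])
E
```

```text
{"jaw": 0, "offset": [-0.1, 0.0, 3.3], "rot": [0.0, 0.8, 0.0]}, {"jaw": 0, "offset": [-0.2, 0.0, 3.3], "rot": [0.0, 0.8, 0.0]}, {"jaw": 0, "offset": [-0.2, -0.1, 3.3], "rot": [0.0, 0.8, 0.0]}, {"jaw": 0, "offset": [-0.3, 0.0, 3.2], "rot": [0.0, 0.8, 0.0]}, {"jaw": 0, "offset": [-0.3, -0.1, 3.3], "rot": [0.0, 0.7, 0.0]}
{"jaw": 0, "offset": [-0.1, 0.0, 2.1], "rot": [0.0, 0.5, 0.0]}, {"jaw": 0, "offset": [-0.1, 0.0, 2.0], "rot": [0.0, 0.5, 0.0]}, {"jaw": 0, "offset": [-0.2, 0.0, 2.1], "rot": [0.0, 0.5, 0.0]}, {"jaw": 0, "offset": [-0.1, 0.0, 2.0], "rot": [0.0, 0.5, 0.0]}, {"jaw": 0, "offset": [0.0, 0.0, 0.0], "rot": [0.0, 0.0, 0.0]}
end [0.5764 0.067  0.2359]
[0.57647751 0.06699776 0.23585442] [0.57746105 0.0671391  0.2253    ]
```

{"op": "apply_moves", "data": {"moves": [{"jaw": 0,"offset": [-0.1,0,3.3],"rot": [0,0.8,0]},{"jaw": 0,"offset": [-0.2,0,3.3],"rot": [0,0.8,0]},{"jaw": 0,"offset": [-0.2,-0.1,3.3],"rot": [0,0.8,0]},{"jaw": 0,"offset": [-0.3,0,3.2],"rot": [0,0.8,0]},{"jaw": 0,"offset": [-0.3,-0.1,3.3],"rot": [0,0.7,0]}]}}

```text
time_s: 8.8
eef_pos: [0.5752, 0.067, 0.2436]
eef_rot: [0.039, -0.071, 0.997, 0.003]
wrist_force: [4.4, -0.0, -0.8]
opening: 0.163
grasp_force: 58.6
```

{"op": "apply_moves", "data": {"moves": [{"jaw": 0,"offset": [-0.1,0,2.1],"rot": [0,0.5,0]},{"jaw": 0,"offset": [-0.1,0,2],"rot": [0,0.5,0]},{"jaw": 0,"offset": [-0.2,0,2.1],"rot": [0,0.5,0]},{"jaw": 0,"offset": [-0.1,0,2],"rot": [0,0.5,0]},{"jaw": 0,"offset": [0,0,0],"rot": [0,0,0]}]}}

```text
time_s: 9.43
eef_pos: [0.5763, 0.0671, 0.2356]
eef_rot: [0.022, -0.071, 0.997, 0.002]
wrist_force: [4.6, 0.4, -0.3]
opening: 0.165
grasp_force: 58.6
```

```bash
python3 - <<'E'
from h import *
p,q,o=pose(); print(p,o["wrist_force"],o["torque"])
M=np.eye(4); M[:3,:3]=q.as_matrix(); M[:3,3]=p; T=M@np.array(ctrl.camera_params("wrist")["mount"])
im,d=ctrl.camera("wrist"); P=cloud("wrist",d,T); np.savez("w4.npz",im=im,P=P,T=T)
# bar top profile along column 247/265
for c in (247,266): print([ (v,round(float(P[v,c,2]),4)) for v in range(20,210,20)])
save("w4c.png",cv2.resize(im[60:220,196:316],None,fx=4,fy=3.6,interpolation=cv2.INTER_CUBIC))
E
```

```text
[0.57630941 0.06712504 0.23564247] [ 4.60334146  0.38935819 -0.32729817] [ 0.09985634 -0.62801257 -0.11481873]
[(20, 0.2), (40, 0.2127), (60, 0.214), (80, 0.1999), (100, 0.2144), (120, 0.2146), (140, 0.2115), (160, 0.2147), (180, 0.2148), (200, 0.2151)]
[(20, 0.2124), (40, 0.2123), (60, 0.2135), (80, 0.2134), (100, 0.2142), (120, 0.2144), (140, 0.2146), (160, 0.2152), (180, 0.2149), (200, 0.2149)]
```

View pics/w4c.png

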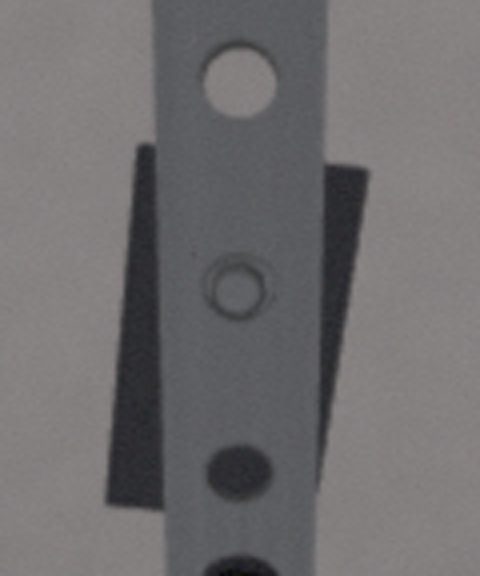

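Vertical force is about 0 and the bar is below the peg's top, with the peg centred in hole 4 at (237,290) in the crop. So it has dropped in, and I'll lower it fully.

```bash
python3 - <<'E'
from h import *; from plan import *
p,q,o=pose(); c=np.load("cmd.npy"); p,q=c[:3],R.from_quat(c[3:])
f,pv,u,k=sol(np.array([.525,.0596])); B=np.degrees(np.arctan2(u[1],u[0]))
g,gq=knob_pose(pv,B,0)
p1,q1=rows(p,q,[(g+[0,0,.0012],gq,5),(g-[0,0,.001],gq,2)],0)
E
```

```text
{"jaw": 0, "offset": [-0.1, 0.0, 1.9], "rot": [0.0, 0.5, 0.0]}, {"jaw": 0, "offset": [-0.1, 0.0, 1.9], "rot": [0.0, 0.5, 0.0]}, {"jaw": 0, "offset": [-0.2, 0.0, 1.9], "rot": [0.0, 0.5, 0.0]}, {"jaw": 0, "offset": [-0.2, 0.0, 1.8], "rot": [0.0, 0.6, 0.0]}, {"jaw": 0, "offset": [-0.2, 0.0, 1.9], "rot": [0.0, 0.5, 0.0]}
{"jaw": 0, "offset": [0.0, 0.0, 1.1], "rot": [0.0, 0.0, 0.0]}, {"jaw": 0, "offset": [0.0, 0.0, 1.1], "rot": [0.0, 0.0, 0.0]}, {"jaw": 0, "offset": [0.0, 0.0, 0.0], "rot": [0.0, 0.0, 0.0]}, {"jaw": 0, "offset": [0.0, 0.0, 0.0], "rot": [0.0, 0.0, 0.0]}, {"jaw": 0, "offset": [0.0, 0.0, 0.0], "rot": [0.0, 0.0, 0.0]}
end [0.5775 0.0671 0.2243]
```

{"op": "apply_moves", "data": {"moves": [{"jaw": 0,"offset": [-0.1,0,1.9],"rot": [0,0.5,0]},{"jaw": 0,"offset": [-0.1,0,1.9],"rot": [0,0.5,0]},{"jaw": 0,"offset": [-0.2,0,1.9],"rot": [0,0.5,0]},{"jaw": 0,"offset": [-0.2,0,1.8],"rot": [0,0.6,0]},{"jaw": 0,"offset": [-0.2,0,1.9],"rot": [0,0.5,0]}]}}

```text
time_s: 10.1
eef_pos: [0.5775, 0.0672, 0.2265]
eef_rot: [-0.0, -0.071, 0.997, 0.0]
wrist_force: [4.5, 0.5, 1.7]
opening: 0.165
grasp_force: 58.7
```

{"op": "apply_moves", "data": {"moves": [{"jaw": 0,"offset": [0,0,0.6],"rot": [0,0,0]},{"jaw": 0,"offset": [0,0,0.6],"rot": [0,0,0]},{"jaw": 0,"offset": [0,0,0],"rot": [0,0,0]},{"jaw": 0,"offset": [0,0,0],"rot": [0,0,0]},{"jaw": 0,"offset": [0,0,0],"rot": [0,0,0]}]}}

```text
time_s: 10.72
eef_pos: [0.5774, 0.0673, 0.2254]
eef_rot: [0.0, -0.071, 0.997, 0.0]
wrist_force: [4.1, 1.0, 1.2]
opening: 0.166
grasp_force: 58.7
```

Fully down (z 0.2254). The arm still carries the door spring at 4 N, so I'll ease the load onto the peg in small steps.

{"op": "apply_moves", "data": {"moves": [{"jaw": 0,"offset": [-0.3,0,0],"rot": [0,0,0]},{"jaw": 0,"offset": [-0.3,0,0],"rot": [0,0,0]},{"jaw": 0,"offset": [-0.3,0,0],"rot": [0,0,0]},{"jaw": 0,"offset": [0,0,0],"rot": [0,0,0]},{"jaw": 0,"offset": [0,0,0],"rot": [0,0,0]}]}}

```text
time_s: 11.35
eef_pos: [0.5783, 0.0674, 0.2253]
eef_rot: [0.0, -0.071, 0.997, 0.0]
wrist_force: [3.8, 0.8, 1.4]
opening: 0.164
grasp_force: 58.8
```

{"op": "apply_moves", "data": {"moves": [{"jaw": 0,"offset": [-0.3,0,0],"rot": [0,0,0]},{"jaw": 0,"offset": [-0.3,0,0],"rot": [0,0,0]},{"jaw": 0,"offset": [0,0,0],"rot": [0,0,0]},{"jaw": 0,"offset": [0,0,0],"rot": [0,0,0]},{"jaw": 0,"offset": [0,0,0],"rot": [0,0,0]}]}}

```text
time_s: 11.98
eef_pos: [0.5789, 0.0675, 0.2253]
eef_rot: [0.0, -0.071, 0.997, 0.0]
wrist_force: [4.4, -0.1, 1.2]
opening: 0.164
grasp_force: 58.8
```

{"op": "apply_moves", "data": {"moves": [{"jaw": 0,"offset": [-0.3,0,0],"rot": [0,0,0]},{"jaw": 0,"offset": [-0.3,0,0],"rot": [0,0,0]},{"jaw": 0,"offset": [0,0,0],"rot": [0,0,0]},{"jaw": 0,"offset": [0,0,0],"rot": [0,0,0]},{"jaw": 0,"offset": [0,0,0],"rot": [0,0,0]}]}}

```text
time_s: 12.6
eef_pos: [0.5792, 0.0676, 0.2251]
eef_rot: [-0.0, -0.071, 0.997, 0.0]
wrist_force: [2.6, 0.3, 2.1]
opening: 0.163
grasp_force: 58.8
```

Now the force is falling (2.6 N), so the peg is taking the load. A bit more.

{"op": "apply_moves", "data": {"moves": [{"jaw": 0,"offset": [-0.3,0,0],"rot": [0,0,0]},{"jaw": 0,"offset": [0,0,0],"rot": [0,0,0]},{"jaw": 0,"offset": [0,0,0],"rot": [0,0,0]},{"jaw": 0,"offset": [0,0,0],"rot": [0,0,0]},{"jaw": 0,"offset": [0,0,0],"rot": [0,0,0]}]}}

```text
time_s: 13.22
eef_pos: [0.5794, 0.0676, 0.2251]
eef_rot: [-0.0, -0.071, 0.997, 0.0]
wrist_force: [-1.4, -0.8, 2.6]
opening: 0.164
grasp_force: 58.8
```

The peg carries the door now. Opening the jaws and letting it settle.

{"op": "apply_moves", "data": {"moves": [{"jaw": 0.25,"offset": [0,0,0],"rot": [0,0,0]},{"jaw": 0.35,"offset": [0,0,0],"rot": [0,0,0]},{"jaw": 0.5,"offset": [0,0,0],"rot": [0,0,0]},{"jaw": 0.55,"offset": [0,0,0],"rot": [0,0,0]},{"jaw": 0.55,"offset": [0,0,0],"rot": [0,0,0]}]}}

```text
time_s: 13.85
eef_pos: [0.5797, 0.0676, 0.2252]
eef_rot: [0.0, -0.071, 0.997, 0.0]
wrist_force: [0.5, -0.4, -0.5]
opening: 0.549
grasp_force: 0.0
```

{"op": "apply_moves", "data": {"moves": [{"jaw": 0.55,"offset": [0,0,-10],"rot": [0,0,0]},{"jaw": 0.55,"offset": [0,0,-25],"rot": [0,0,0]},{"jaw": 0.55,"offset": [0,0,-40],"rot": [0,0,0]},{"jaw": 0.55,"offset": [0,0,-40],"rot": [0,0,0]},{"jaw": 0.55,"offset": [0,0,-30],"rot": [0,0,0]}]}}

```text
time_s: 14.48
eef_pos: [0.5801, 0.0676, 0.3734]
eef_rot: [0.002, -0.071, 0.997, -0.0]
wrist_force: [0.1, 0.3, -0.3]
opening: 0.55
grasp_force: 0.0
```

```bash
python3 - <<'E'
from h import *
p,q,o=pose(); print(p,o["wrist_force"],o["opening"])
M=np.eye(4); M[:3,:3]=q.as_matrix(); M[:3,3]=p; T=M@np.array(ctrl.camera_params("wrist")["mount"])
im,d=ctrl.camera("wrist"); P=cloud("wrist",d,T); save("w5.png",im)
for r in ctrl.outline_of("wrist","stay")[:1]:
    g=r["region"]&(abs(P[...,2]-.212)<.008); X=P[g]
    A=np.c_[X[:,:2],np.ones(len(X))]; s=np.linalg.lstsq(A,X[:,2],rcond=None)[0]; print(r["score"],"slope",s,"median z",np.median(X[:,2])); print(cv2.minAreaRect((X[:,:2]*1000).astype(np.float32)))
E
```

```text
[0.58007435 0.06755814 0.37338574] [ 0.11779366  0.32772894 -0.27088259] 0.5498011472029706
0.55 slope [-0.00926978  0.00042654  0.21341531] median z 0.20890826058729833
((497.97857666015625, 55.0708122253418), (187.96942138671875, 24.115142822265625), 8.850484848022461)
```

View pics/w5.png

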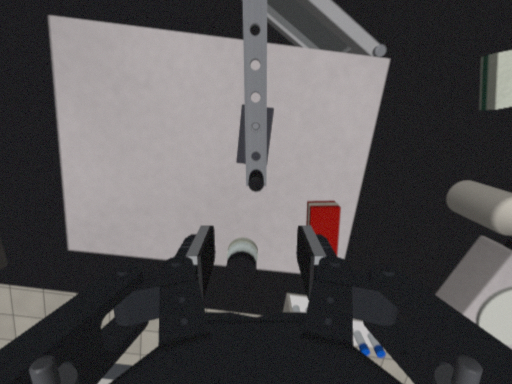

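The final view shows the door propped open at the top of the picture. The bar is level and the peg is in the fourth hole at (255,126); the fifth is at (255,155) and the knob at (256,180). The jar and box are untouched and the gripper is clear, so I'll hand in.

```bash
python3 -c "
from bench import ctrl
print(ctrl.hand_in())"
```

```text
the job is handed in; nothing more can be done
None
```

The door is propped open with the stay's fourth hole fully down over the peg, the gripper is clear, and the job is handed in after about 15 s of robot time; the hand-in gave no verdict.

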